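Load the press magazine in queue order

ROBOT

A 6-joint arm with a two-finger parallel gripper is mounted at the origin on the work surface. World frame = base frame: x ahead of the robot, y to its left, z up, the work surface at z = 0. Lengths are in m, angles in degrees, forces in N, time in s.
With the tool pointing down it reaches from about 0.25 to 0.725 m from the base axis. Payload 9.7 kg.
Tool frame: the origin (TCP) lies at the very end of the fingers, on their centre line; the grasp point (between the pads) lies 19 mm behind it (bot.grip_point_offset is the z of the grasp point in the tool frame, in m); z points along the fingers, x is the direction in which the jaws open and shut, and the axes are right-handed (so a half turn about z gives the same grasp; the last joint's range is limited). The gripper opens to 85 mm and grips with 20 to 120 N. Pads are 22 mm wide; open, the fingers measure 114 mm over their backs; the gripper's body (76 mm by 85 mm) begins 54 mm behind the grasp point. The pads swing forward as they close: fully open they stand 13 mm farther back than shut.
Start: joints at [-75.459, 4.979, 10.078, 95.1, 0, 90], TCP at [0.138, -0.532, 0.231] pointing down, gripper open.
Joint ranges: [-179.16, 179.16], [-48.56, 103.87], [-65.8, 70.77], [-126.05, 130.52], [-82.76, 87.17], [-180, 180]. Speed limits (degrees/s): [127.2, 127.2, 147.25, 180, 180, 180].

INTERFACE

Orientations are given as [roll, pitch, yaw] about the fixed x, y, z axes, in that order (R = Rz(yaw) Ry(pitch) Rx(roll)).
In Python, from workcell import get_obs, viewer, job_done, bot gives the robot as it stands.
- The arm moves only by the shell command python3 -m handwheel 'ROWS' [FORCE]. ROWS is JSON, a list of rows, each a list of 5 numbers: the closure, from 0 (fully open) to 1 (shut), then the shift along the world's x, y, z in m, then the turn about the world's z in degrees. A call has 1 to 5 rows; each row is the pose to reach, as a shift and turn from the pose measured when the call began; what a row does not reach only later rows make up. A row lasts 1/10 s, in which the tool goes at most 50 mm and 8.59 degrees, less where a joint would pass 70% of its speed; a pose out of reach is approached as far as the arm can. A call with a gripper value outside its range is refused whole. The fingers move at their own pace and stop on an object; FORCE is the grip in N (left out, the last holds). Time passes only in rows, so rows that repeat a pose let the fingers close. It gives the time, the measured TCP pose, the force and the opening at its end, in the units of the state.
- get_obs(): the state, without advancing time (a new reading comes with each control period).
- viewer.camera(name): name is "side" or "top" or "wrist"; returns a dict with "color" (480x640x3 uint8, blue, green, red), "K" (3x3 intrinsics, pixels), "dist_coeffs" ([k1, k2, p1, p2, k3] as OpenCV has them; the pictures are not rectified), "origin" and "orientation" of the camera in the world. Camera axes: x right, y down, z forward; pixel columns grow to the right and rows downward; lengths in m; the calibration is good to about 2 mm. A picture is of the moment at which its call begins. There is no depth.
- job_done(): hands the job in, once; it reports no verdict.
The state is a dict: "time": time; "q": joint angles; "qd": joint speeds; "joint_efforts": joint torques, N m; "ee_pos": TCP position; "tcp_rot": TCP orientation; "wrist_force": force on the tool from outside, world axes, zero at the start; "torque": the same for the moment, N m; "opening": finger opening in m.
Only numpy, scipy, OpenCV 4.12 (cv2) and the standard library are available. Lean on these libraries where they do the work, as an engineer would, in place of code of your own. Each camera call takes 0.05 s, during which the arm holds its last target.

TASK

Load the red press magazine for the next jewelling run: move the four work-holders from their job trays on the dock into its four pockets, and keep the queue. The holder nearest the dock's brass knob goes into the pocket nearest the magazine's brass knob, the next one into the next pocket, and so on to the last. Carry them upright, and leave each one sitting flat in its pocket.

Things in the scene. Friction and masses are not known exactly. Their poses are not given: they have to be found in the camera images.
- holder_blue: work-holder of the blue job: loose turned aluminium puck, 43 high, about 150 g. From below: foot 42 diameter, 9 high; dark waist 33; straight head 40 diameter from 14 to 40 high, its upper half a blue collar (a blue ring from above); brass plate 25 diameter on top. Grip it across the head. Origin: centre of its underside, z up. It starts upright in the middle of the blue tray
- holder_green: work-holder of the green job: loose turned aluminium puck, 43 high, about 150 g. From below: foot 42 diameter, 9 high; dark waist 33; straight head 40 diameter from 14 to 40 high, its upper half a green collar (a green ring from above); brass plate 25 diameter on top. Grip it across the head. Origin: centre of its underside, z up. It starts upright in the middle of the green tray
- holder_yellow: work-holder of the yellow job: loose turned aluminium puck, 43 high, about 150 g. From below: foot 42 diameter, 9 high; dark waist 33; straight head 40 diameter from 14 to 40 high, its upper half a yellow collar (a yellow ring from above); brass plate 25 diameter on top. Grip it across the head. Origin: centre of its underside, z up. It starts upright in the middle of the yellow tray
- holder_black: work-holder of the black job: loose turned aluminium puck, 43 high, about 150 g. From below: foot 42 diameter, 9 high; dark waist 33; straight head 40 diameter from 14 to 40 high, its upper half a black collar (a black ring from above); brass plate 25 diameter on top. Grip it across the head. Origin: centre of its underside, z up. It starts upright in the middle of the black tray
- tray_blue: blue job tray, 88 (x) by 74 (y), fixed. Origin: centre of its underside; floor 4 and rim 8 above it. The four trays stand in a row along their y axis, 80 apart, in any colour order, on a grey dock plate 104 by 400, top 10 above the bench. The dock's brass knob (18 wide, 22 high) is at the row's +y end, the robot's left: the queue is counted from there
- tray_green: green job tray, 88 (x) by 74 (y), fixed. Origin: centre of its underside; floor 4 and rim 8 above it. The four trays stand in a row along their y axis, 80 apart, in any colour order, on a grey dock plate 104 by 400, top 10 above the bench. The dock's brass knob (18 wide, 22 high) is at the row's +y end, the robot's left: the queue is counted from there
- tray_yellow: yellow job tray, 88 (x) by 74 (y), fixed. Origin: centre of its underside; floor 4 and rim 8 above it. The four trays stand in a row along their y axis, 80 apart, in any colour order, on a grey dock plate 104 by 400, top 10 above the bench. The dock's brass knob (18 wide, 22 high) is at the row's +y end, the robot's left: the queue is counted from there
- tray_black: black job tray, 88 (x) by 74 (y), fixed. Origin: centre of its underside; floor 4 and rim 8 above it. The four trays stand in a row along their y axis, 80 apart, in any colour order, on a grey dock plate 104 by 400, top 10 above the bench. The dock's brass knob (18 wide, 22 high) is at the row's +y end, the robot's left: the queue is counted from there
- magazine: red anodised press magazine, fixed: plate 84 (x) by 400 (y), 16 high, with four round pockets 58 diameter, 6 deep, on its middle line at y = +120, +40, -40, -120. Origin: centre of its underside, 2 above the bench; pocket floors 10, top face 16 above it. It lies across the front of the robot, sometimes nearer than the dock, sometimes beyond it
- index: the magazine's brass knob, 18 diameter, 22 high, fixed on the top face at one end of its middle line, at magazine y = +178 or -178 (varies; a flat black plug, 16 wide, 4 high, is at the other end). Origin: centre of its underside. Pocket centres lie 58, 138, 218 and 298 from it
Mind the look-alikes: they are no part of the job. Leave any pink look-alike of the holder_blue alone. What is shaped like the holder_yellow but pink is not meant.

How it is judged:
By the outcome, as a careful person would: the job done as asked, in the order asked, and still so for the second after the job is handed in, with the robot touching nothing.
It also fails if it takes over 90 s, if anything falls off the work surface, if the arm or the gripper's body presses on something with over 40 N, if the wrist force passes 120 N, or if a joint passes its speed limit or range.

## Working session

There is one attempt and no reset: what is moved stays moved. The work goes in short steps, Python scripts to look and compute and a shell command to move; the robot and the scene stay as the last step left them, time stands still between calls to the robot, and variables do not carry over. Pictures are saved under pics/ and viewed, and the job is handed in when it is done.

```bash
mkdir -p pics; ls
python3 - <<'E'
from workcell import get_obs, viewer, bot
import cv2
o=get_obs();print(o)
print(bot.grip_point_offset)
for n in("top","side"):
    c=viewer.camera(n);cv2.imwrite(f"pics/{n}0.png",c["color"]);print(n,c["K"],c["dist_coeffs"],c["origin"],c["orientation"])
E
```

```text
pics
{'time': 0.0, 'q': array([-7.54592843e+01,  5.01110485e+00,  1.00343725e+01,  9.50973854e+01,
        2.76807535e-04,  8.99995892e+01]), 'qd': array([-0.01801154, -0.06649779,  0.00400255,  0.03193022, -0.00844352,
       -0.05825092]), 'joint_efforts': array([-8.63974929e-04, -5.20380914e+01,  4.64807940e+01,  1.63835718e-02,
       -7.48180014e-05,  1.03496799e-05]), 'ee_pos': array([ 0.13803506, -0.53217608,  0.23058227]), 'tcp_rot': array([-1.79999723e+02,  7.41177321e-02, -7.54588735e+01]), 'wrist_force': array([-0.04569226, -0.10463961,  0.63891161]), 'torque': array([-0.03379774, -0.01701862,  0.00625076]), 'opening': 0.08574998310441519}
-0.0187
top [[565.83484233   0.         326.42530845]
 [  0.         565.83484233 232.30348286]
 [  0.           0.           1.        ]] [-0.15779484  0.          0.          0.          0.        ] [ 0.44772966 -0.02048798  0.88827512] [-173.52600455    1.57097273  -91.39713233]
side [[435.06177003   0.         316.95374701]
 [  0.         435.06177003 235.58524931]
 [  0.           0.           1.        ]] [-0.00254892  0.          0.          0.          0.        ] [ 0.52439369 -0.56101195  0.38528444] [-122.02743345   -0.45398527   -2.79499062]
```

View pics/top0.png

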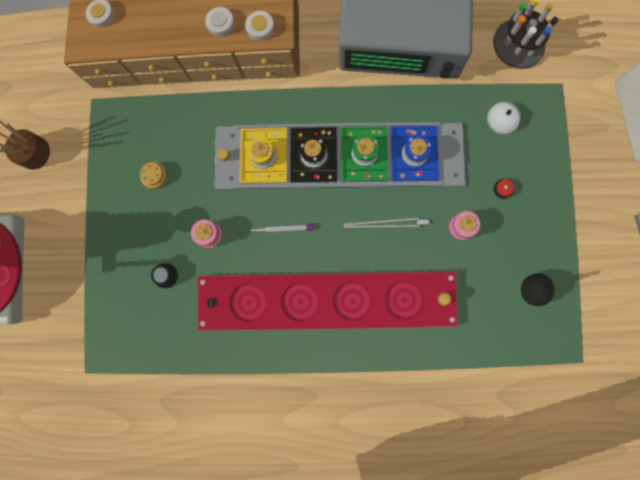

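View pics/side0.png

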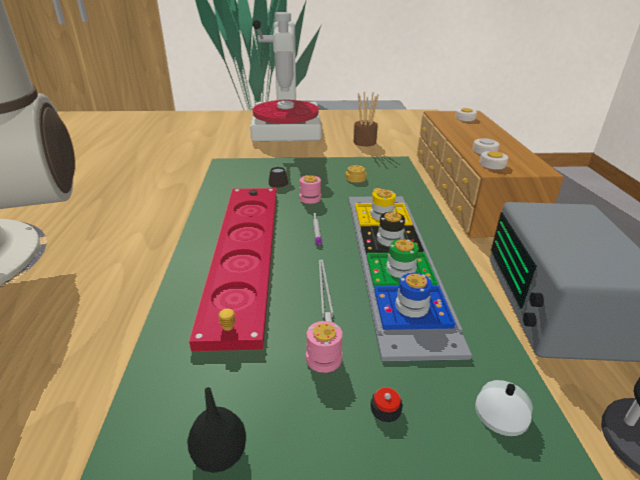

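The top view shows the dock row at about row 153, left to right (+y to -y): knob (222,154), yellow (262,152), black (313,152), green (365,152), blue (416,152). The magazine is nearer the robot, with its knob at (445,299), its black plug at (211,302), and pockets at (405,300), (352,301), (300,301) and (249,302). The pink look-alikes are at (206,233) and (465,225).

So the mapping should be yellow→405, black→352, green→300, blue→249. Next I'll measure.

```bash
cat > h.py <<'E'
import numpy as np, cv2
from scipy.spatial.transform import Rotation as R
from workcell import get_obs, viewer, bot
def rot(c): return R.from_euler('xyz',c["orientation"],degrees=True).as_matrix()
def ray(c,px,z):
    p=cv2.undistortPoints(np.float64(px).reshape(-1,1,2),np.array(c["K"]),np.array(c["dist_coeffs"])).reshape(-1,2)
    d=np.c_[p,np.ones(len(p))]@rot(c).T; o=np.array(c["origin"])
    return o+d*((z-o[2])/d[:,2])[:,None]
def proj(c,P):
    m=rot(c).T; return cv2.projectPoints(np.float64(P).reshape(-1,1,3),cv2.Rodrigues(m)[0],-m@np.array(c["origin"]),np.array(c["K"]),np.array(c["dist_coeffs"]))[0].reshape(-1,2)
def crop(img,x,y,w,h,s,name):
    cv2.imwrite(f"pics/{name}.png",cv2.resize(img[y:y+h,x:x+w],None,fx=s,fy=s,interpolation=cv2.INTER_CUBIC))
E
python3 - <<'E'
from h import *
c=viewer.camera("top");im=c["color"]
crop(im,205,115,270,80,2.9,"dock");crop(im,190,265,275,70,2.9,"mag")
hsv=cv2.cvtColor(im,cv2.COLOR_BGR2HSV)
# magazine red plate outline -> centre at z=.018
m=cv2.inRange(hsv,(165,120,60),(180,255,255))|cv2.inRange(hsv,(0,150,60),(4,255,255))
cs,_=cv2.findContours(m,cv2.RETR_EXTERNAL,cv2.CHAIN_APPROX_NONE)
for k in cs:
    if cv2.contourArea(k)>2000: 
        print("red",cv2.boundingRect(k)); r=cv2.minAreaRect(ray(c,k.reshape(-1,2),.018)[:,:2].astype('f4')*1000);print(r)
# brass blobs
m=cv2.inRange(hsv,(12,90,90),(22,225,255))
n,l,s,ce=cv2.connectedComponentsWithStats(m)
for i in range(1,n):
    if s[i,4]>40 and 100<ce[i,1]<340 and 190<ce[i,0]<480: print(s[i],ce[i],ray(c,ce[i],.057)[0])
# trays
for nm,lo,hi in(("blue",(105,150,80),(130,255,255)),("green",(50,180,60),(70,255,255)),("yellow",(23,180,120),(32,255,255)),("black",(0,0,0),(180,255,30)),("grey",(90,0,90),(130,60,150))):
    m=cv2.inRange(hsv,lo,hi);m[:118]=0;m[192:]=0;m[:,:210]=0;m[:,470:]=0
    k=np.argwhere(m)[:,::-1].astype('f4')
    r=cv2.minAreaRect(ray(c,k,.018)[:,:2].astype('f4')*1000);print(nm,len(k),r)
E
```

```text
red (198, 272, 259, 58)
((441.507080078125, 4.019775390625), (398.3302917480469, 83.0078353881836), 89.5332260131836)
[     0      0    640    480 147599] [306.5810744  271.33843725] [0.48567685 0.03059009 0.057     ]
[252 139  16  18 209] [259.27272727 148.74162679] [0.67306728 0.09884153 0.057     ]
[304 139  18  18 243] [312.11111111 147.72016461] [0.67183136 0.01849901 0.057     ]
[358 139  16  15 179] [365.45810056 146.20111732] [ 0.67172499 -0.06208578  0.057     ]
[411 140  15  14 173] [418.01734104 146.49710983] [ 0.66920022 -0.14150458  0.057     ]
[217 149  12  12 112] [222.73214286 154.26785714] [0.6665827 0.155063  0.057    ]
[460 216  16  16 199] [467.39698492 223.28643216] [ 0.55034509 -0.20987845  0.057     ]
[196 224  15  16 192] [203.02083333 231.640625  ] [0.54871289 0.18505511 0.057     ]
[438 293  13  12 129] [443.90697674 298.51937984] [ 0.4403155  -0.16968471  0.057     ]
blue 1770 ((669.6163940429688, -141.1625518798828), (73.13207244873047, 87.64250183105469), 88.85143280029297)
green 1 ((709.6129150390625, -94.49227905273438), (0.0, 0.0), 0.0)
yellow 1717 ((673.6738891601562, 98.42634582519531), (71.50267791748047, 85.14275360107422), 88.14204406738281)
black 58 ((688.5523071289062, -5.622932434082031), (60.57694625854492, 20.63037872314453), 21.57608985900879)
grey 3541 ((669.681640625, -21.770339965820312), (392.8310852050781, 101.20176696777344), 89.0616455078125)
```

View pics/dock.png

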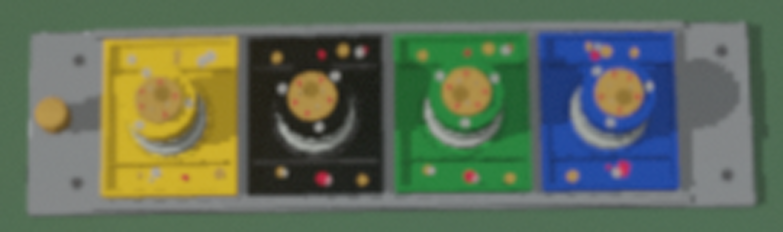

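View pics/mag.png

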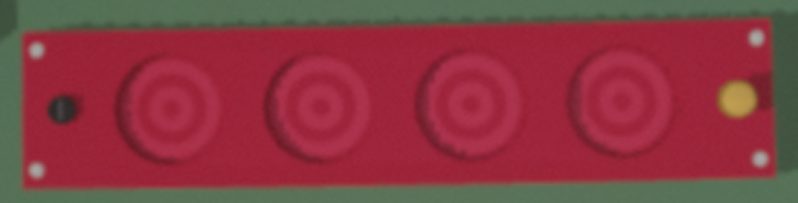

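The crops confirm the queue from the dock knob: yellow, black, green, blue. The magazine knob is at the right (-y) end. Now a cross-check against the side view.

Run:
```python
from h import *
t=viewer.camera("top");s=viewer.camera("side")
print(ray(t,[(403.5,300),(352,301),(300.3,302),(248.8,302.3)],.012).round(4))
H=[(.673,.0985,.057),(.672,.0185,.057),(.671,-.062,.057),(.6695,-.1415,.057)]
P=[(.4405,-.116,.018),(.4412,-.036,.018),(.4418,.044,.018),(.4425,.124,.018)]
a=np.linspace(0,2*np.pi,40)
for c,n in((t,"t"),(s,"s")):
    im=c["color"].copy(); im=cv2.resize(im,None,fx=2,fy=2,interpolation=cv2.INTER_CUBIC)
    for L,r in((H,.0125),(P,.029)):
        for p in L:
            k=proj(c,np.c_[p[0]+r*np.cos(a),p[1]+r*np.sin(a),0*a+p[2]])
            cv2.polylines(im,[np.int32(k*2+.5)],True,(255,255,0),1)
    cv2.imwrite(f"pics/ov_{n}.png",im[230:680,380:960] if n=="t" else im[340:720,380:940])
```

```text
[[ 0.4396 -0.1151  0.012 ]
 [ 0.4402 -0.0357  0.012 ]
 [ 0.4406  0.0441  0.012 ]
 [ 0.4418  0.1242  0.012 ]]
```

View pics/ov_t.png

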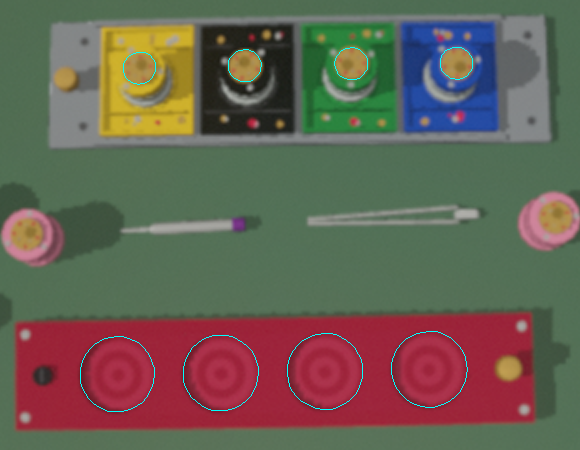

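View pics/ov_s.png

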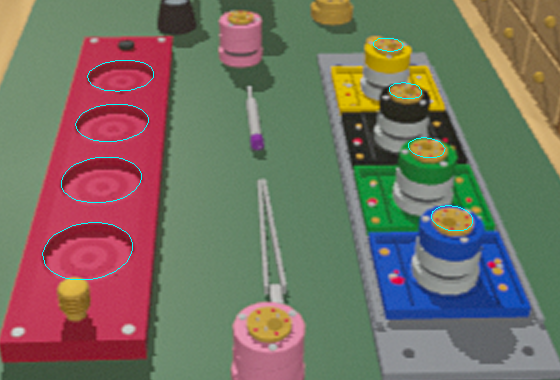

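Both overlays fit within about 1–2 mm. What could be mistaken for the yellow holder in the top view: yellow holder (262,150), pink pucks (206,233) and (465,225), the brass-coloured tin (153,175), and the other holders. I'm taking the one at (262,150), which is in the yellow tray next to the dock knob, as the crop confirmed.

Moving off.

```bash
python3 -m handwheel '[[0.1,0.03,0.04,0,8],[0.1,0.06,0.08,0,16],[0.1,0.09,0.12,0,24],[0.1,0.12,0.16,0,32],[0.1,0.15,0.2,0,40]]' 40
```

```text
time: 0.75
ee_pos: [0.2887, -0.3306, 0.231]
tcp_rot: [180.0, 0.0, -35.2]
wrist_force: [1.2, -0.4, 0.5]
opening: 0.0766
```

```bash
python3 -m handwheel '[[0.1,0.032,0.036,0,7],[0.1,0.064,0.072,0,14],[0.1,0.096,0.108,0,21],[0.1,0.128,0.144,0,28],[0.1,0.16,0.18,0,35.2]]'
```

```text
time: 1.25
ee_pos: [0.4497, -0.1488, 0.2311]
tcp_rot: [180.0, -0.0, 0.3]
wrist_force: [-0.1, -0.2, 1.2]
opening: 0.0773
```

```bash
python3 -m handwheel '[[0.1,0.032,0.036,0,0],[0.1,0.064,0.072,0,0],[0.1,0.096,0.108,0,0],[0.1,0.128,0.144,-0.01,0],[0.1,0.16,0.18,-0.03,0]]'
```

```text
time: 1.75
ee_pos: [0.61, 0.0317, 0.2028]
tcp_rot: [180.0, -0.2, 0.4]
wrist_force: [0.7, -0.6, -0.2]
opening: 0.0766
```

```bash
python3 -m handwheel '[[0.15,0.032,0.034,0,-0.4],[0.15,0.063,0.067,-0.02,-0.4],[0.15,0.063,0.067,-0.06,-0.4],[0.15,0.063,0.067,-0.1,-0.4],[0.15,0.063,0.067,-0.1,-0.4]]'
python3 - <<'E'
from h import *
print(get_obs()["q"].round(1))
c=viewer.camera("wrist");cv2.imwrite("pics/w1.png",c["color"])
E
```

```text
time: 2.25
ee_pos: [0.6699, 0.0987, 0.0956]
tcp_rot: [179.9, 0.4, -0.0]
wrist_force: [0.2, 0.2, -1.1]
opening: 0.0727
[ 8.4 22.5 16.  83.9 -0.  98.4]
```

View pics/w1.png

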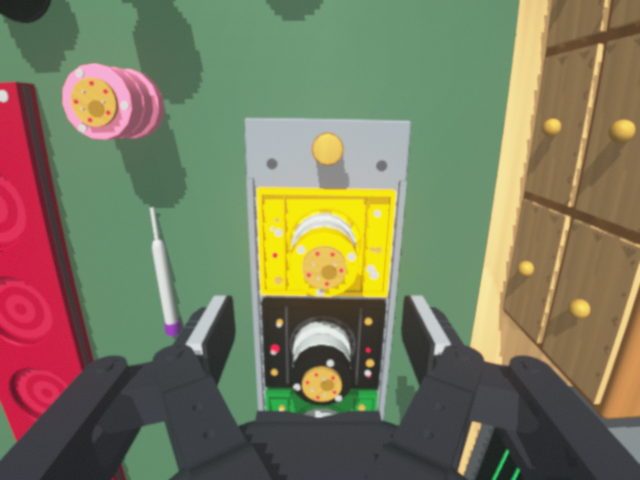

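The wrist view shows the yellow holder's plate at (325,268), between the fingers in x, with the dock knob beyond at (328,149). Checking its ray.

```bash
python3 - <<'E'
from h import *
c=viewer.camera("wrist");print(ray(c,[(325,268),(322,384)],.057).round(4),get_obs()["ee_pos"])
E
python3 -m handwheel '[[0.15,0.003,0,-0.02,0],[0.15,0.003,0,-0.04,0],[0.15,0.003,0,-0.06,0],[0.15,0.003,0,-0.0715,0],[0.15,0.003,0,-0.0715,0]]'
```

```text
[[0.6748 0.0978 0.057 ]
 [0.6733 0.0156 0.057 ]] [0.67265388 0.09858667 0.10329346]
time: 2.85
ee_pos: [0.6759, 0.0983, 0.0326]
tcp_rot: [180.0, -0.1, -0.1]
wrist_force: [-0.2, -0.0, -0.2]
opening: 0.0727
```

```bash
python3 -m handwheel '[[0.15,-0.002,0,-0.008,0],[0.6,-0.002,0,-0.008,0],[0.8,-0.002,0,-0.008,0],[0.8,-0.002,0,-0.008,0],[0.8,-0.002,0,-0.008,0]]' 40
```

```text
time: 3.35
ee_pos: [0.6743, 0.0984, 0.0257]
tcp_rot: [180.0, -0.2, -0.1]
wrist_force: [-1.2, 0.2, 6.5]
opening: 0.0391
```

```bash
python3 -m handwheel '[[0.8,0,0,0,0],[0.8,0,0,0,0],[0.8,0,0,0.01,0],[0.8,0,0,0.03,0],[0.8,0,0,0.06,0]]'
```

```text
time: 3.85
ee_pos: [0.6732, 0.0983, 0.0848]
tcp_rot: [180.0, -0.0, -0.1]
wrist_force: [1.1, 0.1, -1.4]
opening: 0.0391
```

```bash
python3 -m handwheel '[[0.8,-0.01,-0.01,0.02,0],[0.8,-0.035,-0.032,0.03,0],[0.8,-0.065,-0.06,0.03,0],[0.8,-0.095,-0.087,0.03,0],[0.8,-0.125,-0.115,0.03,0]]'
```

```text
time: 4.35
ee_pos: [0.547, -0.0175, 0.1153]
tcp_rot: [180.0, -0.0, -0.0]
wrist_force: [0.6, -1.3, -0.8]
opening: 0.0389
```

```bash
python3 -m handwheel '[[0.8,-0.03,-0.028,0,0],[0.8,-0.06,-0.055,0,0],[0.8,-0.09,-0.08,0,0],[0.8,-0.107,-0.098,0,0],[0.8,-0.107,-0.098,0,0]]'
python3 - <<'E'
from h import *
c=viewer.camera("side");print(get_obs()["ee_pos"])
crop(c["color"],120,100,330,260,2.3,"s2")
E
```

```text
time: 4.85
ee_pos: [0.4382, -0.1171, 0.1162]
tcp_rot: [179.9, -0.1, -0.2]
wrist_force: [-0.0, 0.6, -0.8]
opening: 0.0389
[ 0.43935557 -0.11635318  0.11611746]
```

View pics/s2.png

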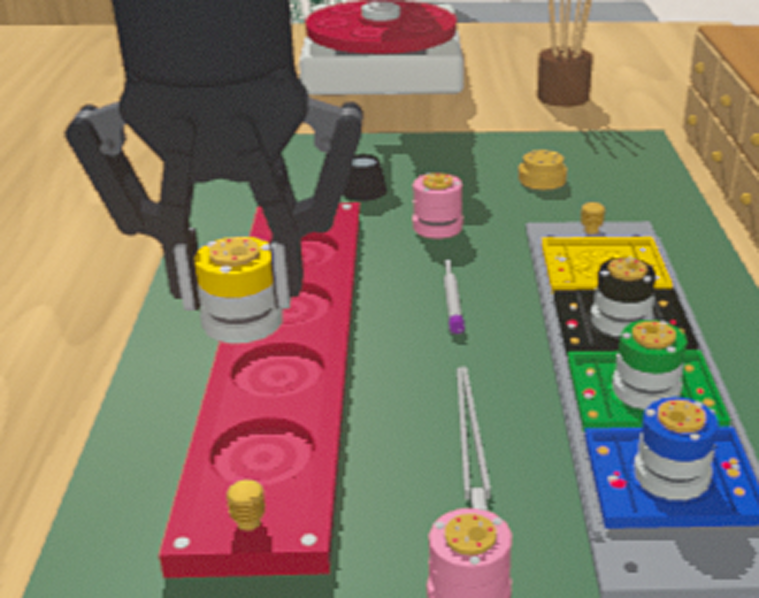

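The yellow holder hangs upright between the pads. Lowering it into the pocket.

```bash
python3 -m handwheel '[[0.8,0.001,0.001,-0.03,0.1],[0.8,0.001,0.001,-0.06,0.1],[0.8,0.001,0.001,-0.08,0.1],[0.8,0.001,0.001,-0.088,0.1],[0.8,0.001,0.001,-0.09,0.1]]'
```

```text
time: 5.4
ee_pos: [0.4403, -0.1148, 0.0256]
tcp_rot: [180.0, -0.0, -0.0]
wrist_force: [-0.6, 0.1, -0.5]
opening: 0.0389
```

```bash
python3 -m handwheel '[[0.8,0,0,-0.001,0],[0.8,0,0,-0.002,0],[0.8,0,0,-0.003,0],[0.8,0,0,-0.003,0]]'
```

```text
time: 5.8
ee_pos: [0.441, -0.1149, 0.0237]
tcp_rot: [179.9, -0.1, -0.0]
wrist_force: [-0.6, 1.3, 4.5]
opening: 0.0388
```

Contact at 4.5 N. Releasing, then straight up.

```bash
python3 -m handwheel '[[0.3,0,0,0,0],[0.3,0,0,0,0],[0.3,0,0,0,0],[0.3,0,0,0.02,0],[0.2,0,0,0.05,0]]'
```

```text
time: 6.3
ee_pos: [0.4398, -0.1147, 0.0726]
tcp_rot: [180.0, 0.1, -0.0]
wrist_force: [1.1, 0.3, 0.2]
opening: 0.0682
```

```bash
python3 -m handwheel '[[0.15,0,0,0.04,0],[0.15,0.035,0.02,0.06,0],[0.15,0.075,0.044,0.06,0],[0.15,0.115,0.067,0.06,0],[0.15,0.155,0.09,0.06,0]]'
python3 - <<'E'
from h import *
c=viewer.camera("side");print(get_obs()["ee_pos"])
crop(c["color"],120,100,330,260,2.3,"s3")
E
```

```text
time: 6.8
ee_pos: [0.5964, -0.0236, 0.1328]
tcp_rot: [180.0, 0.0, -0.0]
wrist_force: [0.6, -1.0, 0.7]
opening: 0.0724
[ 0.60066153 -0.02053335  0.13003771]
```

View pics/s3.png

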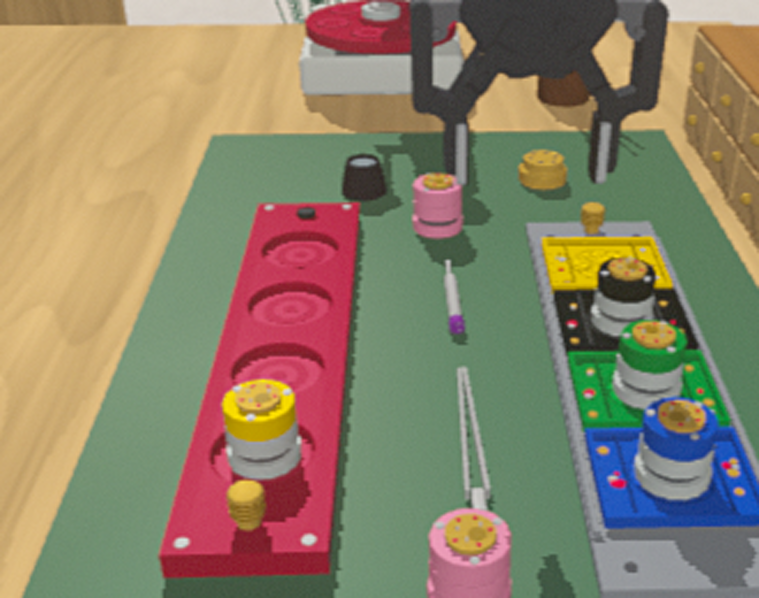

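Yellow stands upright in the knob-end pocket. Black is next, at (0.6725, 0.018).

```bash
python3 -m handwheel '[[0.15,0.035,0.018,0,0],[0.15,0.065,0.035,-0.01,0],[0.15,0.072,0.0385,-0.03,0],[0.15,0.072,0.0385,-0.055,0],[0.15,0.072,0.0385,-0.075,0]]'
```

```text
time: 7.35
ee_pos: [0.6725, 0.0183, 0.0529]
tcp_rot: [-179.9, 0.1, 0.1]
wrist_force: [0.2, -1.2, -0.3]
opening: 0.0727
```

```bash
python3 -m handwheel '[[0.15,0,0,-0.018,0],[0.15,0,0,-0.028,0],[0.6,0,0,-0.028,0],[0.8,0,0,-0.028,0],[0.8,0,0,-0.028,0]]' 40
```

```text
time: 7.85
ee_pos: [0.6732, 0.0182, 0.0265]
tcp_rot: [-179.9, 0.0, 0.1]
wrist_force: [-0.8, 0.5, -1.2]
opening: 0.0389
```

```bash
python3 -m handwheel '[[0.8,0,0,0,0],[0.8,0,0,0,0],[0.8,0,0,0.01,0],[0.8,0,0,0.03,0],[0.8,0,0,0.06,0]]'
```

```text
time: 8.35
ee_pos: [0.6722, 0.0182, 0.0861]
tcp_rot: [-179.9, 0.2, 0.1]
wrist_force: [1.0, 0.7, -1.8]
opening: 0.0385
```

```bash
python3 -m handwheel '[[0.8,-0.015,-0.004,0.02,0],[0.8,-0.05,-0.012,0.03,0],[0.8,-0.09,-0.021,0.03,0],[0.8,-0.13,-0.03,0.03,0],[0.8,-0.17,-0.04,0.03,0]]'
```

```text
time: 8.85
ee_pos: [0.5008, -0.022, 0.1169]
tcp_rot: [-179.9, 0.1, 0.1]
wrist_force: [0.5, 0.2, -1.1]
opening: 0.0386
```

```bash
python3 -m handwheel '[[0.8,-0.035,-0.008,0,0],[0.8,-0.06,-0.014,0,0],[0.8,-0.06,-0.014,-0.02,0],[0.8,-0.06,-0.014,-0.05,0],[0.8,-0.06,-0.014,-0.075,0]]'
```

```text
time: 9.35
ee_pos: [0.4409, -0.0361, 0.042]
tcp_rot: [-179.9, 0.0, 0.1]
wrist_force: [-0.6, 0.9, -2.6]
opening: 0.0386
```

```bash
python3 -m handwheel '[[0.8,0,0,-0.012,0],[0.8,0,0,-0.016,0],[0.8,0,0,-0.0175,0],[0.8,0,0,-0.0185,0],[0.8,0,0,-0.0185,0]]'
```

```text
time: 9.85
ee_pos: [0.4415, -0.0361, 0.0244]
tcp_rot: [-179.9, -0.0, 0.1]
wrist_force: [-0.2, 0.3, -1.7]
opening: 0.039
```

```bash
python3 -m handwheel '[[0.8,0,0,-0.0015,0],[0.8,0,0,-0.0025,0],[0.8,0,0,-0.0025,0]]'
```

```text
time: 10.15
ee_pos: [0.4418, -0.0361, 0.0241]
tcp_rot: [-180.0, -0.1, 0.1]
wrist_force: [-8.0, 1.2, 16.6]
opening: 0.0391
```

Firm contact, so I'm easing up slightly and releasing.

```bash
python3 -m handwheel '[[0.8,-0.0005,0,0.0008,0],[0.3,-0.0005,0,0.0008,0],[0.3,-0.0005,0,0.0008,0],[0.3,0,0,0.02,0],[0.2,0,0,0.05,0]]'
```

```text
time: 10.65
ee_pos: [0.4406, -0.036, 0.073]
tcp_rot: [-179.9, 0.1, 0.1]
wrist_force: [-0.1, 1.1, -0.3]
opening: 0.0683
```

```bash
python3 -m handwheel '[[0.15,0,0,0.04,0],[0.15,0.035,-0.004,0.06,0],[0.15,0.075,-0.008,0.06,0],[0.15,0.115,-0.012,0.06,0],[0.15,0.155,-0.017,0.06,0]]'
python3 - <<'E'
from h import *
c=viewer.camera("side");print(get_obs()["ee_pos"])
crop(c["color"],120,100,330,260,2.3,"s4")
E
```

```text
time: 11.15
ee_pos: [0.5974, -0.0532, 0.1331]
tcp_rot: [-179.9, 0.0, 0.1]
wrist_force: [0.1, -0.3, 0.4]
opening: 0.0728
[ 0.60169701 -0.05377141  0.12992264]
```

View pics/s4.png

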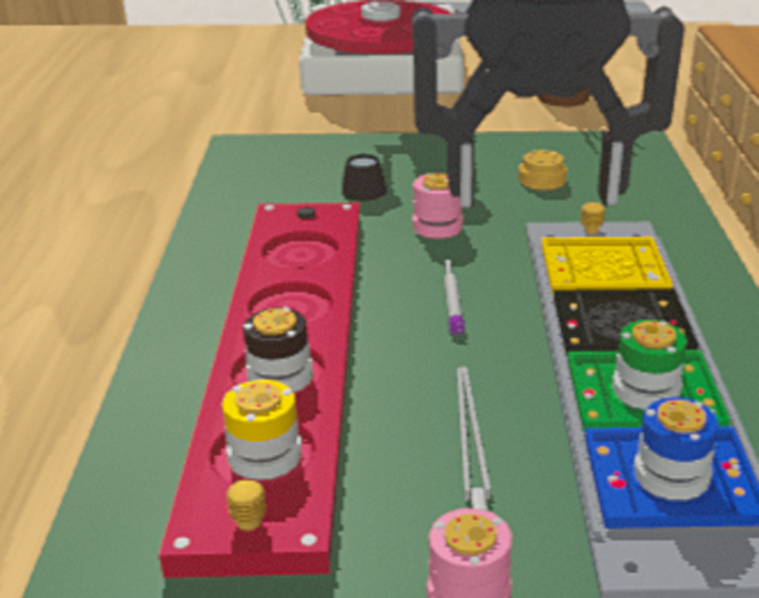

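Black is seated upright in the second pocket. Green is next, at (0.672, -0.062).

```bash
python3 -m handwheel '[[0.15,0.035,-0.005,0,0],[0.15,0.063,-0.008,-0.01,0],[0.15,0.07,-0.008,-0.03,0],[0.15,0.07,-0.008,-0.055,0],[0.15,0.07,-0.008,-0.075,0]]'
```

```text
time: 11.7
ee_pos: [0.6716, -0.0618, 0.0527]
tcp_rot: [-179.9, 0.2, 0.1]
wrist_force: [-0.4, -0.6, -1.2]
opening: 0.0724
```

```bash
python3 -m handwheel '[[0.15,0,0,-0.018,0],[0.15,0,0,-0.028,0],[0.6,0,0,-0.028,0],[0.8,0,0,-0.028,0],[0.8,0,0,-0.028,0]]' 40
```

```text
time: 12.2
ee_pos: [0.6724, -0.0618, 0.0263]
tcp_rot: [-179.9, 0.1, 0.1]
wrist_force: [0.8, -0.2, -1.4]
opening: 0.0386
```

```bash
python3 -m handwheel '[[0.8,0,0,0,0],[0.8,0,0,0,0],[0.8,0,0,0.01,0],[0.8,0,0,0.03,0],[0.8,0,0,0.06,0]]'
```

```text
time: 12.7
ee_pos: [0.6714, -0.0617, 0.0859]
tcp_rot: [-179.9, 0.2, 0.1]
wrist_force: [0.3, -1.2, -1.0]
opening: 0.039
```

```bash
python3 -m handwheel '[[0.8,-0.015,0.007,0.02,0],[0.8,-0.05,0.023,0.03,0],[0.8,-0.09,0.041,0.03,0],[0.8,-0.13,0.06,0.03,0],[0.8,-0.17,0.078,0.03,0]]'
```

```text
time: 13.2
ee_pos: [0.4999, 0.0168, 0.1167]
tcp_rot: [-179.9, 0.2, 0.1]
wrist_force: [0.6, 0.5, -1.2]
opening: 0.0394
```

```bash
python3 -m handwheel '[[0.8,-0.035,0.016,0,0],[0.8,-0.06,0.0275,0,0],[0.8,-0.06,0.0275,-0.02,0],[0.8,-0.06,0.0275,-0.05,0],[0.8,-0.06,0.0275,-0.075,0]]'
```

```text
time: 13.7
ee_pos: [0.4401, 0.0445, 0.0419]
tcp_rot: [-179.9, 0.1, 0.1]
wrist_force: [-0.2, -0.8, -1.3]
opening: 0.0391
```

```bash
python3 -m handwheel '[[0.8,0,0,-0.012,0],[0.8,0,0,-0.016,0],[0.8,0,0,-0.0175,0],[0.8,0,0,-0.0185,0],[0.8,0,0,-0.019,0]]'
```

```text
time: 14.2
ee_pos: [0.4408, 0.0445, 0.024]
tcp_rot: [-179.9, -0.0, 0.1]
wrist_force: [-2.1, -0.9, 6.8]
opening: 0.0389
```

```bash
python3 -m handwheel '[[0.8,0,0,-0.0008,0],[0.8,0,0,-0.001,0]]'
```

```text
time: 14.4
ee_pos: [0.4412, 0.0446, 0.0239]
tcp_rot: [-179.9, -0.1, 0.1]
wrist_force: [-2.9, -1.5, 8.1]
opening: 0.0392
```

```bash
python3 -m handwheel '[[0.3,0,0,0.0003,0],[0.3,0,0,0.0003,0],[0.3,0,0,0.0003,0],[0.3,0,0,0.02,0],[0.2,0,0,0.05,0]]'
```

```text
time: 14.9
ee_pos: [0.44, 0.0444, 0.0729]
tcp_rot: [-179.9, 0.1, 0.1]
wrist_force: [0.3, -0.5, -0.2]
opening: 0.0682
```

```bash
python3 -m handwheel '[[0.15,0,0,0.04,0],[0.15,0.03,-0.024,0.06,0],[0.15,0.06,-0.048,0.06,0],[0.15,0.09,-0.072,0.06,0],[0.15,0.12,-0.096,0.06,0]]'
python3 - <<'E'
from h import *
c=viewer.camera("side");print(get_obs()["ee_pos"])
crop(c["color"],120,100,330,260,2.3,"s5")
E
```

```text
time: 15.4
ee_pos: [0.5612, -0.0526, 0.133]
tcp_rot: [-179.9, 0.1, 0.1]
wrist_force: [0.4, 1.0, 0.2]
opening: 0.0727
[ 0.5643757  -0.05556173  0.13148944]
```

View pics/s5.png

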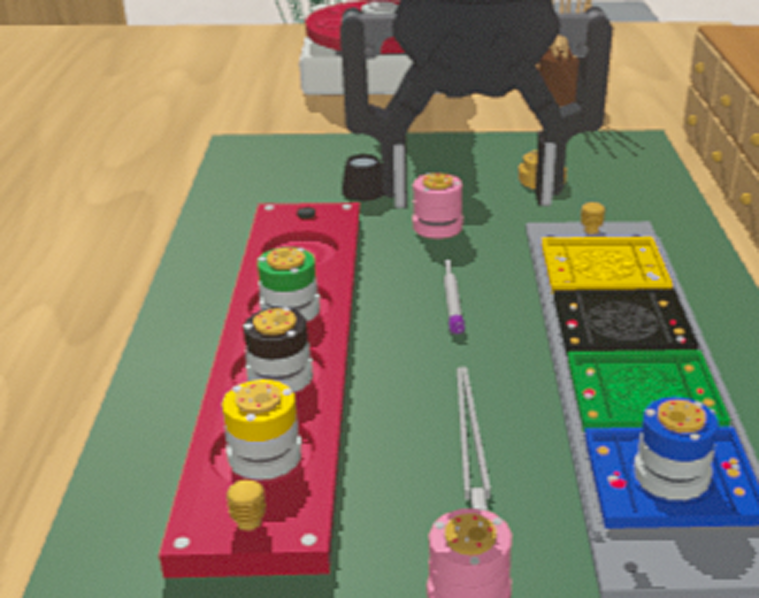

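Green is seated in the third pocket. Blue is last, at (0.670, -0.1415), a shift of (0.106, -0.086).

```bash
python3 -m handwheel '[[0.15,0.03,-0.025,0,0],[0.15,0.065,-0.053,0,0],[0.15,0.097,-0.079,0,0],[0.15,0.106,-0.086,-0.015,0],[0.15,0.106,-0.086,-0.045,0]]'
```

```text
time: 15.95
ee_pos: [0.6725, -0.1431, 0.0868]
tcp_rot: [180.0, -0.1, -0.1]
wrist_force: [0.4, -0.8, -0.3]
opening: 0.0726
```

```bash
python3 -m handwheel '[[0.15,-0.002,0.0013,-0.015,0],[0.15,-0.002,0.0013,-0.04,0],[0.15,-0.002,0.0013,-0.057,0],[0.15,-0.002,0.0013,-0.062,0],[0.15,-0.002,0.0013,-0.062,0]]'
```

```text
time: 16.45
ee_pos: [0.6698, -0.1414, 0.0239]
tcp_rot: [180.0, -0.0, -0.0]
wrist_force: [-0.1, 0.6, 0.2]
opening: 0.0723
```

```bash
python3 -m handwheel '[[0.6,0,0,0,0],[0.8,0,0,0,0],[0.8,0,0,0,0],[0.8,0,0,0,0],[0.8,0,0,0,0]]' 40
```

```text
time: 16.95
ee_pos: [0.6704, -0.1415, 0.0253]
tcp_rot: [180.0, -0.2, -0.0]
wrist_force: [-0.3, 2.0, 6.0]
opening: 0.0392
```

```bash
python3 -m handwheel '[[0.8,0,0,0.01,0],[0.8,0,0,0.03,0],[0.8,0,0,0.06,0],[0.8,-0.005,0.005,0.085,0],[0.8,-0.025,0.03,0.09,0]]'
```

```text
time: 17.45
ee_pos: [0.6473, -0.1131, 0.119]
tcp_rot: [179.9, -0.5, -0.2]
wrist_force: [-0.2, 0.9, -1.0]
opening: 0.0391
```

```bash
python3 -m handwheel '[[0.8,-0.027,0.031,0,0],[0.8,-0.054,0.062,0,0],[0.8,-0.081,0.093,0,0],[0.8,-0.108,0.125,0,0],[0.8,-0.135,0.156,0,0.2]]'
```

```text
time: 17.95
ee_pos: [0.5111, 0.0439, 0.1197]
tcp_rot: [179.9, -0.5, 0.0]
wrist_force: [-0.0, 0.6, -1.1]
opening: 0.039
```

```bash
python3 -m handwheel '[[0.8,-0.027,0.031,0,0],[0.8,-0.054,0.062,0,0],[0.8,-0.07,0.0803,0,0],[0.8,-0.07,0.0803,-0.03,0],[0.8,-0.07,0.0803,-0.06,0]]'
```

```text
time: 18.45
ee_pos: [0.4415, 0.1252, 0.0606]
tcp_rot: [180.0, -0.7, 0.1]
wrist_force: [-0.3, 0.1, -2.0]
opening: 0.0388
```

```bash
python3 -m handwheel '[[0.8,0,0,-0.01,0],[0.8,0,0,-0.02,0],[0.8,0,0,-0.029,0],[0.8,0,0,-0.032,0],[0.8,0,0,-0.033,0]]'
```

```text
time: 18.95
ee_pos: [0.4418, 0.1251, 0.0278]
tcp_rot: [180.0, -0.7, 0.1]
wrist_force: [-0.1, 0.2, -0.8]
opening: 0.0388
```

```bash
python3 -m handwheel '[[0.8,0,-0.0005,-0.0015,0],[0.8,0,-0.0005,-0.003,0],[0.8,0,-0.0005,-0.004,0],[0.8,0,-0.0005,-0.004,0]]'
```

```text
time: 19.35
ee_pos: [0.4418, 0.1246, 0.0239]
tcp_rot: [180.0, -0.7, 0.1]
wrist_force: [-0.3, 0.0, -1.2]
opening: 0.0388
```

```bash
python3 -m handwheel '[[0.8,0,0,-0.0008,0],[0.8,0,0,-0.0015,0],[0.8,0,0,-0.0015,0]]'
```

```text
time: 19.65
ee_pos: [0.4419, 0.1247, 0.0233]
tcp_rot: [180.0, -0.7, 0.1]
wrist_force: [-3.3, -1.0, 8.1]
opening: 0.0388
```

```bash
python3 -m handwheel '[[0.3,0,0,0.0003,0],[0.3,0,0,0.0003,0],[0.3,0,0,0.0003,0],[0.3,0,0,0.02,0],[0.2,0,0,0.05,0]]'
```

```text
time: 20.15
ee_pos: [0.4407, 0.1243, 0.0722]
tcp_rot: [179.9, -0.5, 0.1]
wrist_force: [0.1, 0.3, 0.1]
opening: 0.0682
```

```bash
python3 -m handwheel '[[0.15,0,0,0.04,0],[0.15,0,0.01,0.08,0],[0.15,0,0.045,0.11,0],[0.15,0,0.09,0.13,0],[0.15,0,0.13,0.13,0]]'
```

```text
time: 20.65
ee_pos: [0.4416, 0.2564, 0.2055]
tcp_rot: [-179.9, -0.8, 0.1]
wrist_force: [1.0, -0.0, -0.1]
opening: 0.0724
```

```bash
python3 -m handwheel '[[0.15,0,0.03,0,0],[0.15,0,0.06,0,0],[0.15,0,0.08,0,0],[0.15,0,0.08,0,0],[0.15,0,0.08,0,0]]';python3 - <<'E'
from h import *
t=viewer.camera("top");s=viewer.camera("side")
P=[(.4402,-.1155),(.4408,-.036),(.4414,.0442),(.442,.1242)]
a=np.linspace(0,2*np.pi,40)
crop(t["color"],190,250,280,90,2.8,"tf")
im=cv2.resize(s["color"],None,fx=2,fy=2,interpolation=cv2.INTER_CUBIC)
for p in P:
  for r,z in((.0125,.055),(.029,.018)):
    cv2.polylines(im,[np.int32(proj(s,np.c_[p[0]+r*np.cos(a),p[1]+r*np.sin(a),0*a+z])*2+.5)],True,(255,255,0),1)
cv2.imwrite("pics/sf.png",im[330:720,340:900])
hsv=cv2.cvtColor(t["color"],cv2.COLOR_BGR2HSV)
n,l,st,ce=cv2.connectedComponentsWithStats(cv2.inRange(hsv,(12,90,90),(22,225,255)))
for i in range(1,n):
    if 90<st[i,4]<400 and 200<ce[i,1]<340 and 190<ce[i,0]<480: print(st[i],ce[i].round(1),ray(t,ce[i],.055)[0].round(4))
E
```

```text
time: 21.15
ee_pos: [0.4414, 0.3364, 0.2051]
tcp_rot: [-180.0, -0.8, 0.1]
wrist_force: [1.0, 0.2, 0.4]
opening: 0.0723
[460 216  16  16 190] [467.2 223.2] [ 0.5507 -0.21    0.055 ]
[196 224  15  16 193] [203.  231.7] [0.5488 0.1856 0.055 ]
[398 286  22  27 299] [407.5 299.3] [ 0.4409 -0.1163  0.055 ]
[344 291  18  19 270] [352.5 300. ] [ 0.4421 -0.0357  0.055 ]
[438 293  13  12 131] [443.8 298.6] [ 0.4402 -0.1699  0.055 ]
[237 295  15  16 183] [244.1 302.5] [0.4419 0.1241 0.055 ]
[290 294  17  16 190] [298.  301.9] [0.4412 0.0443 0.055 ]
```

View pics/tf.png

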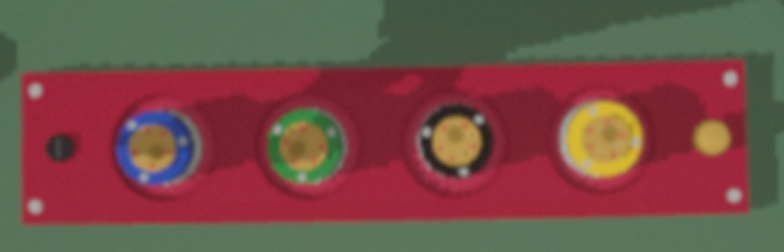

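View pics/sf.png

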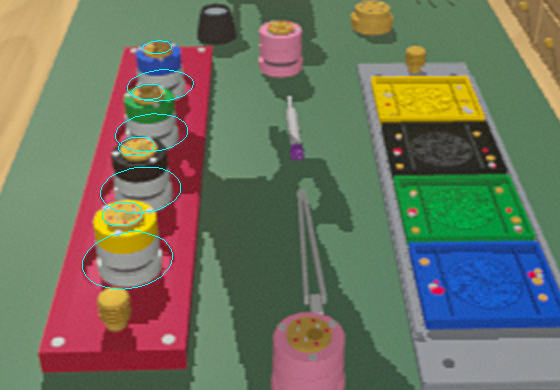

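All four plates lie within about 2 mm of their pocket centres at seated height. From the knob the order is yellow, black, green, blue, and the pink pucks are unmoved. The arm is clear of everything.

Run:
```python
from workcell import job_done
print(job_done())
```

```text
the job is handed in; nothing more can be done
None
```

The four holders are now in the magazine pockets in queue order. Counted from the magazine's brass knob, they are yellow, black, green, blue. I handed the job in at about 21 s of the 90 s allowed.

- **Position and seating:** in the last top and side pictures every holder stands upright. Measured on the plane of a seated holder's top, the brass plates are within about 2 mm of the pocket centres. The side view also matches that seated height.
- **Surroundings:** the pink look-alikes did not move, and the robot is clear of everything.
- **Forces:** the highest contact force I read at the end of a move was about 17 N vertical, when setting the black holder down. I eased off before releasing it.

No check failed or disagreed.

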